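Return the tapered cup to its holder without wedging it

TASK

Put the tapered lidded cup back into the sleeve of the cup holder, upright, and let it go once it just rests there. How far it goes in differs from time to time: lower it gently until you feel it take its seat, neither forcing it down (it would wedge tight) nor letting it drop in, and leave the straight-sided can, the screw jar and the sanding block where they are.

Things in the scene. Friction and masses are not known exactly. Their poses are not given: they have to be found in the camera images.
- cup: The cup to move: white, tapered, grey lid fixed on, 132 mm tall, 0.10-0.21 kg. Origin: centre of its underside, z up. 35 mm across below; wall 38 mm across at 2 mm height, widening evenly to 55 mm at 90 mm; straight grip band 59 mm across from 92 to 122 mm height; lid 61 mm across, 122 to 132 mm. Stands upright on the bench; grip the band from above.
- can: Bystander: white plastic straight-sided can with the same grey lid, 59 mm across from foot to lid (lid 61 mm), 120 mm tall; origin at the centre of its underside. Cup and can may stand in either's place.
- holder: Fixed cup holder: aluminium flange 116 mm across, 6 mm thick, with an upright grey tube 82 mm across (lip 85 mm), top edge at 110 mm, bore 72 mm. Origin: centre of the flange's underside, z up. Inside on the axis stands an open grey sleeve with the cup's taper, mouth about 52 mm across inside. The mouth's height differs each time, 104 to 154 mm above the origin.
- holder_top (a point): Centre of the tube's top edge, 110 mm above the holder's origin; it does not tell the sleeve's height. The cup seats on its taper with its origin 38 to 90 mm above the holder's origin, as the sleeve stands, always clear of any floor. The sleeve's rubber ring yields about 0.25 mm per newton. The cup wedges tight if pressed down with more than about 10 N; 3 N shows that it sits.
- screw_jar: Bystander: clear jar of screws with a blue lid, 62 mm across, 90 mm tall; origin at the centre of its underside.
- sanding_block: Bystander: cork-coloured sanding block lying flat, 67x112x26 mm; origin at the centre of its underside.
Mind the look-alikes: they are no part of the job. There is more than one size of the holder; the one meant has the size given above.

How it is judged:
By the outcome, as a careful person would: the job done as asked, in the order asked, and still so for the second after the job is handed in, with the robot touching nothing.
It also fails if it takes over 51 s, if anything falls off the work surface, if the arm or the gripper's body presses on something with over 40 N, if the wrist force passes 120 N, or if a joint passes its speed limit or range.

ROBOT

A 6-joint arm with a two-finger parallel gripper is mounted at the origin on the work surface; the furniture and walls round the work are solid. World frame = base frame: x ahead of the robot, y to its left, z up, the work surface at z = 0. Lengths are in m, angles in rad, forces in N, time in s.
With the tool pointing down it reaches from about 0.425 to 0.95 m from the base axis. Payload 3.5 kg.
Tool frame: the origin (TCP) lies midway between the tips of the shut fingers; the grasp point (between the pads) lies 19 mm behind it; z points along the fingers, y is the line along which they close (so a half turn about z gives the same grasp; the last joint's range is limited). The gripper opens to 85 mm and grips with 20 to 120 N. Pads are 22 mm wide; open, the fingers measure 114 mm over their backs; the gripper's body (76 mm by 85 mm) begins 54 mm behind the grasp point. The pads swing forward as they close: fully open they stand 13 mm farther back than shut.
Start: joints at [-1.33, 0.286, 1.577, -0, 1.279, -0.15], TCP at [0.257, -0.624, 0.231] pointing down, gripper open.
Joint ranges: [-2.77, 2.77], [-0.9, 2.22], [0.21, 2.48], [-1.53, 4.67], [0.24, 2.81], [-2.84, 2.84]. Speed limits (rad/s): [2.79, 2.79, 3.14, 3.14, 3.14, 3.14].

INTERFACE

Orientations are given as a unit quaternion [x, y, z, w].
In Python, from plant import ctrl gives the robot as it stands. The module is installed in compiled form; this text tells all that it offers.
- The arm moves only by the shell command python3 -m inch 'ROWS' [FORCE]. ROWS is JSON, a list of rows, each a list of 5 numbers: the closure, from 0 (fully open) to 1 (shut), then the shift along the tool's x, y, z in m, then the turn about the tool's z in degrees. A call has 1 to 5 rows; each row is the pose to reach, as a shift and turn from the pose commanded when the call began, along the tool's axes at that moment; what a row does not reach only later rows make up. A row lasts 1/12 s, in which the tool goes at most 41.7 mm and 7.16 degrees, less where a joint would pass 70% of its speed; a pose out of reach is approached as far as the arm can. A call with a gripper value outside its range is refused whole. The fingers move at their own pace and stop on an object; FORCE is the grip in N (left out, the last holds). Time passes only in rows, so rows that repeat a pose let the fingers close. It gives the time, the measured TCP pose, the force, the opening and the grip force at its end, in the units of the state.
- ctrl.get_state(): the state, without advancing time (a new reading comes with each control period).
- ctrl.read_camera(name): name is "scene" or "top" or "wrist"; returns a dict with "pixels" (480x640x3 uint8, red, green, blue), "depth" (480x640 float32, m along the optical axis (not along the pixel's ray), 0 where there is no reading), "fx", "fy", "cx", "cy" (pixels), "xyz" and "rotation" of the camera in the world; the wrist camera has in their place "mount" (4x4, takes a point from camera to tool coordinates, whose origin is the TCP and whose axes are the flange's). Camera axes: x right, y down, z forward; pixel columns grow to the right and rows downward; lengths in m; the calibration is good to about 2 mm. The wrist camera is an equidistant fisheye: a pixel r from the principal point sees the ray r / f radians off the axis. A picture is of the moment at which its call begins: read the wrist's pose just before it.
- ctrl.sign_off(): hands the job in; it is judged then, once.
Trained networks look in a picture, given as the dict that the camera call returned (one of the last four; its "shot" number tells which), for a name from the list of things; names that differ only in an ending like _2 or _b are one class to them, and where a whole thing is asked for, a point or a joint stands for the part that bears it (a point fixed in the world has none). Each returns a list of dicts, best first, with "score" (0 to 1); they miss things now and then, are a little off and sometimes report something else, mostly with a low value. They report only what shows in the picture. A call takes as long as a camera call. They do not tell look-alikes from the thing itself.
- ctrl.spot_in(query, picture): "at" ([column, row] in pixels, amid what is visible of it).
- ctrl.tip_of(query, picture): "at" ([column, row] in pixels: a listed point, or the origin of a listed thing).
The state is a dict: "time": time; "qpos": joint angles; "dq": joint speeds; "joint_efforts": joint torques, N m; "eef_pos": TCP position; "tcp_rot": TCP orientation; "contact_force": force on the tool from outside, world axes, zero at the start; "wrist_torque": the same for the moment, N m; "opening": opening from 0.0 (shut) to 1.0 (fully open); "finger_force": force on a finger pad.
Only numpy, scipy, OpenCV 4.12 (cv2) and the standard library are available. Lean on these libraries where they do the work, as an engineer would, in place of code of your own. Each camera call takes 0.05 s, during which the arm holds its last target. There are 200 camera calls.

## Working session

There is one attempt and no reset: what is moved stays moved. The work goes in short steps, Python scripts to look and compute and a shell command to move; the robot and the scene stay as the last step left them, time stands still between calls to the robot, and variables do not carry over. Pictures are saved under pics/ and viewed, at most 10 in all, crops included, and the job is handed in when it is done.

```bash
mkdir -p pics; cat > h.py <<'E'
import numpy as np, cv2
from plant import ctrl
from scipy.spatial.transform import Rotation as R
def rot(r):
    r=np.array(r,float); return r if r.shape==(3,3) else R.from_quat(r).as_matrix()
def cloud(p):
    d=p["depth"]; v,u=np.mgrid[:480,:640]
    c=np.stack([(u-p["cx"])/p["fx"]*d,(v-p["cy"])/p["fy"]*d,d],-1)
    return c@rot(p["rotation"]).T+np.array(p["xyz"])
E
python3 - <<'E'
from h import *
s=ctrl.get_state(); print({k:np.round(v,3) for k,v in s.items()})
for n in("scene","top"):
    p=ctrl.read_camera(n); cv2.imwrite(f"pics/{n}0.png",p["pixels"][...,::-1]); np.save(f"{n}0.npy",cloud(p)); print(n,p["xyz"],p["rotation"])
    W=cloud(p)
    for q in("cup","can","holder","holder_top","screw_jar","sanding_block"):
        for m in("spot_in","tip_of"):
            try: r=getattr(ctrl,m)(q,p)
            except Exception as e: print(q,m,e); continue
            print(n,q,m,[(np.round(o["at"]).astype(int).tolist(),round(o["score"],2),np.round(W[min(479,max(0,int(o["at"][1]))),min(639,max(0,int(o["at"][0])))],3).tolist()) for o in r[:4]])
E
```

```text
{'time': np.float64(0.0), 'qpos': array([-1.33 ,  0.287,  1.578,  0.   ,  1.279, -0.15 ]), 'dq': array([ 0.   , -0.001,  0.002,  0.001, -0.   , -0.   ]), 'joint_efforts': array([ 2.0000e-03, -4.0598e+01, -2.9263e+01, -0.0000e+00,  6.0000e-03,
       -0.0000e+00]), 'eef_pos': array([ 0.257, -0.623,  0.23 ]), 'tcp_rot': array([ 0.981,  0.194, -0.   , -0.001]), 'contact_force': array([-0.24 ,  0.024, -0.031]), 'wrist_torque': array([0.066, 0.006, 0.027]), 'finger_force': np.float64(0.0), 'opening': np.float64(1.001)}
scene [-0.02280766  0.61481154  0.51371941] [-0.30438048  0.78097277 -0.50987755  0.19354311]
scene cup spot_in [([343, 244], 0.94, [0.566, -0.113, 0.086])]
scene cup tip_of [([340, 273], 0.66, [0.571, -0.115, 0.009])]
scene can spot_in [([435, 241], 0.74, [0.42, -0.287, 0.084])]
scene can tip_of [([434, 266], 0.59, [0.416, -0.289, 0.018])]
scene holder spot_in [([257, 308], 0.95, [0.514, 0.188, 0.077]), ([184, 282], 0.58, [0.682, 0.235, 0.086])]
scene holder tip_of [([190, 306], 0.87, [0.677, 0.231, 0.031]), ([258, 328], 0.64, [0.516, 0.19, 0.032])]
scene holder_top spot_i
[... 847 characters left out ...]
)]
top holder spot_in [([227, 173], 0.67, [0.73, 0.211, 0.013]), ([244, 253], 0.62, [0.54, 0.161, 0.031])]
top holder tip_of [([230, 175], 0.9, [0.694, 0.183, 0.137]), ([245, 252], 0.8, [0.544, 0.156, 0.034])]
top holder_top spot_in [([227, 175], 0.79, [0.694, 0.189, 0.135]), ([243, 252], 0.69, [0.544, 0.164, 0.029])]
top holder_top tip_of [([223, 158], 0.88, [0.751, 0.214, 0.074]), ([238, 248], 0.66, [0.551, 0.173, 0.032])]
top screw_jar spot_in [([317, 178], 0.66, [0.705, -0.003, 0.091])]
top screw_jar tip_of [([318, 182], 0.62, [0.696, -0.005, 0.088])]
top sanding_block spot_in [([423, 200], 0.9, [0.676, -0.249, 0.028])]
top sanding_block tip_of [([425, 204], 0.63, [0.67, -0.254, 0.025])]
```

```bash
python3 - <<'E'
from h import *
a=cv2.imread("pics/scene0.png")[180:380,120:520]; b=cv2.imread("pics/top0.png")[110:350,170:500]
cv2.imwrite("pics/a.png",np.vstack([cv2.resize(a,(600,300),interpolation=2),cv2.resize(b,(600,300*1),interpolation=2)]))
def circ(P):
    A=np.c_[2*P[:,:2],np.ones(len(P))]; s=np.linalg.lstsq(A,(P[:,:2]**2).sum(1),rcond=None)[0]
    return s[:2].round(4),round(float(np.sqrt(s[2]+s[:2]@s[:2])),4)
C={n:np.load(n+"0.npy").reshape(-1,3) for n in("scene","top")}
for nm,c,rr in(("cup",(.575,-.128),.05),("can",(.425,-.295),.05),("holA",(.55,.16),.075),("holB",(.72,.20),.075)):
  for n,W in C.items():
    m=np.hypot(*(W[:,:2]-c).T)<rr; P=W[m]
    print(nm,n,"maxz",np.sort(P[:,2])[-20:][::5].round(3))
    for lo in np.arange(.0,.19,.01):
        Q=P[(P[:,2]>=lo)&(P[:,2]<lo+.01)]
        if len(Q)>25: print("   z%.2f n%d"%(lo,len(Q)),*circ(Q),"bbox",Q[:,:2].min(0).round(3),Q[:,:2].max(0).round(3))
E
```

```text
cup scene maxz [0.135 0.135 0.135 0.135]
   z0.00 n466 [ 0.5741 -0.1272] 0.0356 bbox [ 0.526 -0.177] [ 0.624 -0.079]
   z0.01 n54 [ 0.583  -0.1295] 0.0188 bbox [ 0.563 -0.141] [ 0.598 -0.108]
   z0.02 n56 [ 0.5829 -0.1294] 0.0196 bbox [ 0.561 -0.137] [ 0.597 -0.106]
   z0.03 n67 [ 0.5819 -0.1287] 0.0197 bbox [ 0.561 -0.14 ] [ 0.597 -0.107]
   z0.04 n61 [ 0.5823 -0.1288] 0.0214 bbox [ 0.56  -0.143] [ 0.6   -0.104]
   z0.05 n72 [ 0.5823 -0.1287] 0.0222 bbox [ 0.557 -0.141] [ 0.598 -0.105]
   z0.06 n70 [ 0.5833 -0.13  ] 0.0242 bbox [ 0.558 -0.143] [ 0.596 -0.104]
   z0.07 n79 [ 0.5822 -0.1291] 0.0241 bbox [ 0.557 -0.14 ] [ 0.602 -0.104]
   z0.08 n78 [ 0.5825 -0.1295] 0.0255 bbox [ 0.555 -0.143] [ 0.601 -0.102]
   z0.09 n79 [ 0.583  -0.1297] 0.0279 bbox [ 0.553 -0.143] [ 0.604 -0.099]
   z0.10 n104 [ 0.5832 -0.13  ] 0.0287 bbox [ 0.553 -0.141] [ 0.603 -0.098]
   z0.11 n101 [ 0.5829 -0.1295] 0.0283 bbox [ 0.553 -0.142] [ 0.606 -0.1  ]
   z0.12 n96 [ 0.5831 -0.1299] 0.0291 bbox [ 0.552 -0.146] [ 0.604 -0.099]
   z0.13 n215 [ 0.5811 -0.1271] 0.0217 bbox [ 0.553 -0.156] [ 0.61  -0.099]
cup t
[... 5055 characters left out ...]
4]
   z0.05 n110 [0.7116 0.1982] 0.041 bbox [0.67  0.153] [0.764 0.253]
   z0.06 n115 [0.7104 0.199 ] 0.0404 bbox [0.669 0.154] [0.765 0.254]
   z0.07 n132 [0.7126 0.1996] 0.0407 bbox [0.67  0.153] [0.767 0.254]
   z0.08 n151 [0.7147 0.2003] 0.0402 bbox [0.669 0.154] [0.768 0.254]
   z0.09 n159 [0.7152 0.2015] 0.0406 bbox [0.67  0.153] [0.769 0.254]
   z0.10 n180 [0.7178 0.2034] 0.0428 bbox [0.67  0.154] [0.771 0.254]
   z0.11 n207 [0.7188 0.2036] 0.0444 bbox [0.67  0.154] [0.771 0.254]
   z0.12 n280 [0.7208 0.2049] 0.042 bbox [0.67  0.153] [0.771 0.254]
   z0.13 n468 [0.7232 0.207 ] 0.0444 bbox [0.668 0.152] [0.778 0.262]
   z0.14 n353 [0.7225 0.2063] 0.0516 bbox [0.668 0.152] [0.777 0.261]
```

View pics/a.png

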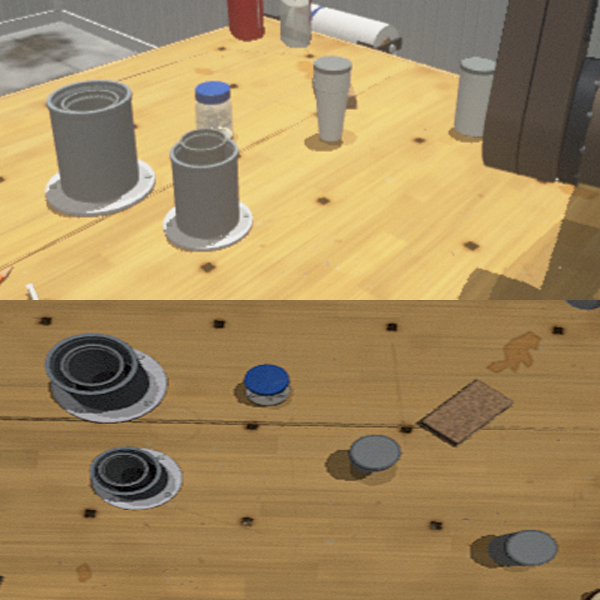

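The tapered cup stands at crop (333,100), about (0.582, -0.130). The straight can is on the right at crop (478,95). The smaller holder, at crop (207,190), is about (0.544, 0.162). Its tube fits 81 mm across, so it is the one meant, and its sleeve mouth is at about 0.125. Moving above the cup now.

```bash
python3 -m inch '[[0,0.032,-0.022,0,0],[0,0.065,-0.044,0,0],[0,0.097,-0.066,0,0],[0,0.13,-0.088,0,0],[0,0.163,-0.11,0,0]]' 
python3 -m inch '[[0,0.032,-0.022,0,0],[0,0.065,-0.044,0,0],[0,0.097,-0.066,0,0],[0,0.13,-0.088,0,0],[0,0.163,-0.11,0,0]]'
python3 -m inch '[[0,0.032,-0.022,0,0],[0,0.065,-0.044,0,0],[0,0.097,-0.066,0,0],[0,0.13,-0.088,0,0],[0,0.162,-0.111,0,0]]'
python3 -m inch '[[0,0,0,0,0],[0,0,0,0,0],[0,0,0,0,0]]'
cat >> h.py <<'E'
def wcloud():
    s=ctrl.get_state(); p=ctrl.read_camera("wrist"); d=p["depth"].astype(float); v,u=np.mgrid[:480,:640]
    x=(u-p["cx"])/p["fx"]; y=(v-p["cy"])/p["fy"]; r=np.hypot(x,y)+1e-9
    t=np.tan(np.minimum(r,1.5)); c=np.stack([x/r*t*d,y/r*t*d,d],-1); c[(r>1.45)|(d<=0)]=np.nan
    M=np.array(p["mount"]); Q=rot(s["tcp_rot"])
    return s,p,(c@M[:3,:3].T+M[:3,3])@Q.T+np.array(s["eef_pos"])
def circ(P):
    A=np.c_[2*P[:,:2],np.ones(len(P))]; s=np.linalg.lstsq(A,(P[:,:2]**2).sum(1),rcond=None)[0]
    return s[:2].round(4),round(float(np.sqrt(s[2]+s[:2]@s[:2])),4)
E
python3 - <<'E'
from h import *
s,p,W=wcloud(); cv2.imwrite("pics/w1.png",p["pixels"][...,::-1]); np.save("w1.npy",W)
print(s["eef_pos"],s["tcp_rot"],np.round(np.array(p["mount"]),3).tolist(),s["contact_force"])
m=(np.hypot(W[...,0]-.582,W[...,1]+.13)<.05)&(W[...,2]<.16)
P=W[m]
for lo in np.arange(0,.16,.01):
    Q=P[(P[:,2]>=lo)&(P[:,2]<lo+.01)]
    if len(Q)>25: print("z%.2f n%d"%(lo,len(Q)),*circ(Q),Q[:,:2].min(0).round(4),Q[:,:2].max(0).round(4),((Q.min(0)+Q.max(0))/2).round(4))
for q in("cup","holder"): print([(o["at"],o["score"],W[int(o["at"][1]),int(o["at"][0])]) for o in ctrl.spot_in(q,p)])
E
```

```text
time: 1.72
eef_pos: [0.3666, -0.4588, 0.2314]
tcp_rot: [0.981, 0.194, 0.0, 0.0]
contact_force: [1.0, -0.1, -0.6]
opening: 0.998
finger_force: 0.0
time: 2.13
eef_pos: [0.4755, -0.2948, 0.2317]
tcp_rot: [0.981, 0.194, 0.0, 0.0]
contact_force: [0.6, -1.2, 0.1]
opening: 1.0
finger_force: 0.0
time: 2.55
eef_pos: [0.5832, -0.1304, 0.2317]
tcp_rot: [0.981, 0.194, 0.0, 0.0]
contact_force: [0.3, 0.2, 1.2]
opening: 1.002
finger_force: 0.0
time: 2.8
eef_pos: [0.5822, -0.1321, 0.2312]
tcp_rot: [0.981, 0.195, -0.0, 0.0]
contact_force: [0.1, 0.5, -0.2]
opening: 0.999
finger_force: 0.0
[ 0.58218381 -0.13208516  0.23124779] [ 9.80897006e-01  1.94527621e-01 -2.20486805e-04  1.39539934e-04] [[-0.0, -0.948, -0.317, 0.081], [1.0, 0.0, -0.001, 0.001], [0.001, -0.317, 0.948, -0.143], [0.0, 0.0, 0.0, 1.0]] [ 0.07954987  0.54508087 -0.1736422 ]
z0.00 n1995 [ 0.5833 -0.1296] 0.0382 [ 0.5435 -0.1797] [ 0.6319 -0.0803] [ 0.5877 -0.13    0.0049]
z0.05 n27 [ 0.5895 -0.1284] 0.018 [ 0.5979 -0.1329] [ 0.608  -0.1116] [ 0.6029 -0.1223  0.055 ]
z0.06 n26 [ 0.5906 -0.1273] 0.0173 [ 0.5982 -0.1308] [ 0.6083 -0.1109] [ 0.6033 -0.1209  0.0653]
z0.09 n88 [ 0.5834 -0.1308] 0.0294 [ 0.5861 -0.1498] [ 0.6131 -0.1019] [ 0.5996 -0.1259  0.0967]
z0.10 n144 [ 0.5835 -0.1307] 0.0293 [ 0.5925 -0.1495] [ 0.6134 -0.1023] [ 0.6029 -0.1259  0.105 ]
z0.11 n103 [ 0.5842 -0.1306] 0.0288 [ 0.5903 -0.1425] [ 0.6136 -0.1023] [ 0.602  -0.1224  0.1149]
z0.12 n206 [ 0.5839 -0.1306] 0.0299 [ 0.5534 -0.1607] [ 0.6142 -0.1004] [ 0.5838 -0.1306  0.1258]
z0.13 n5572 [ 0.5845 -0.1305] 0.021 [ 0.554  -0.1605] [ 0.6139 -0.1005] [ 0.5839 -0.1305  0.1323]
[([313.9, 223.8], 0.69, array([ 0.58831996, -0.12687751,  0.13266125]))]
[([54.1, 139.1], 0.92, array([0.55866587, 0.12417418, 0.08145121])), ([75.4, 14.4], 0.84, array([0.67872057, 0.1834236 , 0.03086564]))]
```

View pics/w1.png

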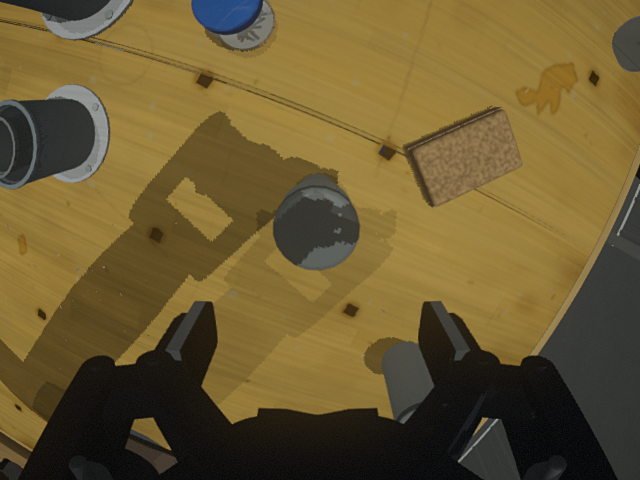

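The wrist view shows the cup lid at (316,228), i.e. (0.584, -0.1305), and the fingers are clear. Descending to grip.

```bash
python3 -m inch '[[0,0.002,-0.001,0.03,0],[0,0.002,-0.001,0.065,0],[0,0.002,-0.001,0.1,0],[0,0.002,-0.001,0.13,0],[0,0.002,-0.001,0.147,0]]' 30
python3 -m inch '[[0,0,0,0,0],[0.15,0,0,0,0],[0.3,0,0,0,0],[0.45,0,0,0,0],[0.6,0,0,0,0]]' 30
python3 -m inch '[[1,0,0,0,0],[1,0,0,0,0],[1,0,0,0,0],[1,0,0,0,0],[1,0,0,0,0]]' 30
```

```text
time: 3.37
eef_pos: [0.5808, -0.1309, 0.0801]
tcp_rot: [0.981, 0.193, -0.003, -0.002]
contact_force: [0.6, -0.5, -0.3]
opening: 1.001
finger_force: 0.0
time: 3.78
eef_pos: [0.5852, -0.1314, 0.0868]
tcp_rot: [0.981, 0.194, 0.002, 0.001]
contact_force: [0.4, -0.0, 0.8]
opening: 0.696
finger_force: 32.3
time: 4.2
eef_pos: [0.5853, -0.1312, 0.0868]
tcp_rot: [0.981, 0.194, 0.002, 0.001]
contact_force: [-0.7, -0.6, 6.0]
opening: 0.698
finger_force: 32.1
```

```bash
python3 -m inch '[[1,0,0,-0.005,0],[1,0,0,-0.03,0],[1,0,0,-0.07,0],[1,0,0,-0.11,0],[1,0,0,-0.15,0]]' 
python3 -m inch '[[1,0,0,-0.01,0],[1,0,0,-0.01,0],[1,0,0,-0.01,0],[1,0,0,-0.01,0],[1,0,0,-0.01,0]]'
python3 - <<'E'
from h import *
s=ctrl.get_state();p=ctrl.read_camera("scene");W=cloud(p); e=np.array(s["eef_pos"]); print(e,s["tcp_rot"],s["contact_force"],s["opening"])
P=W[(np.hypot(W[...,0]-.584,W[...,1]+.13)<.04)&(W[...,2]>.1)]
for lo in np.arange(.13,.32,.01):
    Q=P[(P[:,2]>=lo)&(P[:,2]<lo+.01)]
    if len(Q)>25: print("z%.2f n%d"%(lo,len(Q)),*circ(Q))
s,p,W=wcloud(); cv2.imwrite("pics/w2.png",p["pixels"][...,::-1])
for c,lo,hi in(((.545,.163),.10,.118),((.545,.163),.118,.14)):
    m=(np.hypot(W[...,0]-c[0],W[...,1]-c[1])<.05)&(W[...,2]>lo)&(W[...,2]<hi); Q=W[m]
    if len(Q): print(len(Q),circ(Q),Q.min(0),Q.max(0))
E
```

```text
time: 4.62
eef_pos: [0.5825, -0.1297, 0.2345]
tcp_rot: [0.981, 0.194, -0.001, -0.001]
contact_force: [0.5, -1.7, -2.2]
opening: 0.695
finger_force: 33.2
time: 5.03
eef_pos: [0.5821, -0.1298, 0.2404]
tcp_rot: [0.981, 0.194, -0.003, -0.002]
contact_force: [-0.9, -0.1, -2.0]
opening: 0.694
finger_force: 33.2
[ 0.58210234 -0.12977041  0.24044597] [ 0.98096433  0.19415956 -0.00275618 -0.00185963] [-0.93129873 -0.06650017 -1.99131447] 0.6938481513483109
z0.16 n67 [ 0.5787 -0.1261] 0.0178
z0.17 n72 [ 0.5789 -0.1272] 0.0191
z0.18 n73 [ 0.5794 -0.1273] 0.02
z0.19 n80 [ 0.5798 -0.1275] 0.0212
z0.20 n83 [ 0.5793 -0.127 ] 0.0218
z0.21 n87 [ 0.5792 -0.1276] 0.0225
z0.22 n98 [ 0.5799 -0.1281] 0.0245
z0.23 n97 [ 0.5792 -0.1269] 0.0242
z0.24 n86 [ 0.5769 -0.1231] 0.0228
z0.25 n93 [ 0.5778 -0.1221] 0.0256
z0.26 n83 [ 0.578  -0.1229] 0.0257
z0.27 n93 [ 0.5781 -0.1225] 0.0262
z0.28 n126 [ 0.5821 -0.128 ] 0.0281
z0.29 n32 [ 0.5758 -0.1326] 0.0328
z0.30 n41 [ 0.5815 -0.1265] 0.0313
z0.31 n58 [ 0.5658 -0.1316] 0.0262
2257 (array([0.548 , 0.1565]), 0.0321) [0.50411824 0.119376   0.10000062] [0.58833489 0.19532581 0.11796081]
574 (array([0.5465, 0.1604]), 0.0264) [0.51780627 0.13228772 0.11813475] [0.57460231 0.18179415 0.12818405]
```

```bash
python3 -m inch '[[1,0.004,-0.015,0,0],[1,0.012,-0.042,0,0],[1,0.021,-0.076,0,0],[1,0.03,-0.11,0,0],[1,0.04,-0.144,0,0]]' 
python3 -m inch '[[1,0.01,-0.034,0,0],[1,0.019,-0.068,0,0],[1,0.029,-0.102,0,0],[1,0.035,-0.125,0,0],[1,0.039,-0.137,0,0]]'
python3 -m inch '[[1,0,0,0,0],[1,0,0,0,0],[1,0,0,0,0],[1,0,0,0,0],[1,0,0,0,0]]'
cat > look.py <<'E'
from h import *
import sys
t=sys.argv[1]
s=ctrl.get_state();e=np.array(s["eef_pos"]); print(e.round(4),np.round(s["tcp_rot"],4),np.round(s["contact_force"],1))
zc=e[2]-.084
p=ctrl.read_camera("scene");W=cloud(p); cv2.imwrite(f"pics/s{t}.png",p["pixels"][...,::-1])
D=np.hypot(W[...,0]-.545,W[...,1]-.163)
def pr(n,Q): 
    if len(Q)>25: print(n,len(Q),*circ(Q))
for a,b in((.0,.02),(.02,.04),(.04,.06),(.06,.08),(.005,.08)):
    Q=W[(D<.04)&(W[...,2]>max(zc+a,.135))&(W[...,2]<zc+b)].copy()
    if len(Q)<25: continue
    # fit axis with known radius profile
    from scipy.optimize import least_squares
    r=.019+(Q[:,2]-zc-.002-.002)*.0085/.088
    f=least_squares(lambda x:np.hypot(Q[:,0]-x[0],Q[:,1]-x[1])-r,[.545,.163],loss="soft_l1",f_scale=.001); print("cup scene",a,f.x.round(4),np.abs(f.fun).mean().round(4))
Q=W[(D<.05)&(W[...,2]>.015)&(W[...,2]<.095)]
f=least_squares(lambda x:np.hypot(Q[:,0]-x[0],Q[:,1]-x[1])-.041,[.545,.163],loss="soft_l1",f_scale=.001); print("tube scene",f.x.round(4),np.abs(f.fun).mean().round(4))
Q=W[(D<.033)&(W[...,2]>.115)&(W[...,2]<.13)]; pr("sleeve scene",Q); print(Q.min(0).round(4),Q.max(0).round(4))
E
python3 look.py 3
```

```text
time: 5.55
eef_pos: [0.5649, 0.0199, 0.2435]
tcp_rot: [0.981, 0.194, -0.001, -0.0]
contact_force: [0.6, -0.4, -0.9]
opening: 0.698
finger_force: 33.2
time: 5.97
eef_pos: [0.5482, 0.1629, 0.2436]
tcp_rot: [0.981, 0.196, -0.001, -0.001]
contact_force: [-0.7, 0.3, -1.9]
opening: 0.692
finger_force: 33.3
time: 6.38
eef_pos: [0.5501, 0.1582, 0.2443]
tcp_rot: [0.981, 0.193, -0.0, 0.0]
contact_force: [-0.9, 0.0, -1.5]
opening: 0.691
finger_force: 33.3
[0.5501 0.1582 0.2443] [ 9.812e-01  1.932e-01 -1.000e-04  1.000e-04] [-0.9  0.  -1.5]
cup scene 0.0 [0.5483 0.1595] 0.0008
cup scene 0.02 [0.5483 0.1593] 0.0008
cup scene 0.04 [0.5487 0.159 ] 0.0008
cup scene 0.06 [0.5488 0.1589] 0.0007
cup scene 0.005 [0.5485 0.1591] 0.0008
tube scene [0.5458 0.1626] 0.0009
sleeve scene 384 [0.5442 0.1638] 0.0264
[0.5163 0.1341 0.1152] [0.5734 0.192  0.1287]
```

```bash
python3 -m inch '[[1,-0.001,-0.003,0,0],[1,-0.002,-0.005,0.01,0],[1,-0.002,-0.005,0.015,0],[1,-0.002,-0.005,0.015,0],[1,-0.002,-0.005,0.015,0]]' 
python3 -m inch '[[1,0,0,0,0],[1,0,0,0,0],[1,0,0,0,0]]'
python3 look.py 4
python3 - <<'E'
from h import *
s,p,W=wcloud(); im=p["pixels"][...,::-1]
a=cv2.imread("pics/s4.png")[200:350,180:330]
cv2.imwrite("pics/w4.png",np.hstack([cv2.resize(im[100:400,180:480],(400,400)),cv2.resize(a,(400,400))]))
E
```

```text
time: 6.85
eef_pos: [0.5454, 0.1633, 0.2281]
tcp_rot: [0.981, 0.194, -0.001, -0.0]
contact_force: [-0.7, 1.4, -1.0]
opening: 0.696
finger_force: 33.3
time: 7.1
eef_pos: [0.5462, 0.1634, 0.2297]
tcp_rot: [0.981, 0.194, 0.0, 0.0]
contact_force: [0.6, -0.4, -1.8]
opening: 0.692
finger_force: 33.3
[0.5462 0.1634 0.2297] [9.810e-01 1.942e-01 3.000e-04 0.000e+00] [ 0.6 -0.4 -1.8]
cup scene 0.0 [0.5445 0.1646] 0.0007
cup scene 0.02 [0.5447 0.1643] 0.0007
cup scene 0.04 [0.5449 0.1641] 0.0007
cup scene 0.06 [0.545 0.164] 0.0007
cup scene 0.005 [0.5448 0.1642] 0.0007
tube scene [0.5457 0.1626] 0.0008
sleeve scene 348 [0.5441 0.1639] 0.0263
[0.5142 0.1358 0.115 ] [0.5749 0.1925 0.1288]
```

View pics/w4.png

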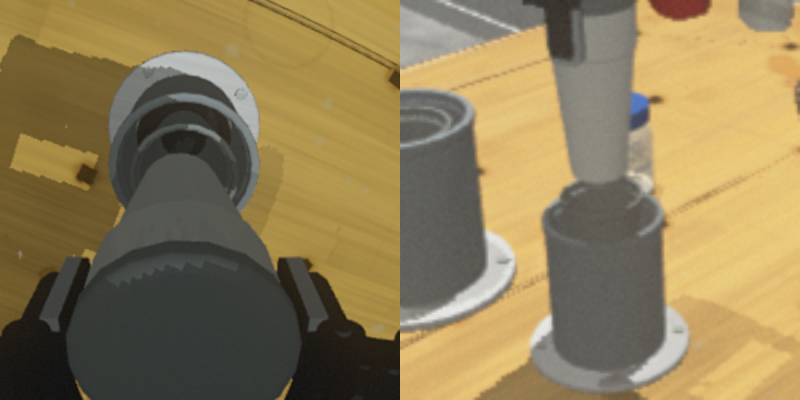

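The cup (right, foot at about (595,180)) hangs over the sleeve mouth and is centred to about 1 mm. Lowering in.

```bash
python3 -m inch '[[1,0,0.0005,0.01,0],[1,0,0.0005,0.022,0],[1,0,0.0005,0.034,0],[1,0,0.0005,0.042,0],[1,0,0.0005,0.045,0]]' 
python3 -m inch '[[1,0,0,0.003,0],[1,0,0,0.006,0],[1,0,0,0.008,0],[1,0,0,0.01,0],[1,0,0,0.01,0]]'
python3 -m inch '[[1,0,0,0.001,0],[1,0,0,0.002,0],[1,0,0,0.003,0],[1,0,0,0.003,0]]'
```

```text
time: 7.62
eef_pos: [0.5446, 0.1626, 0.181]
tcp_rot: [0.981, 0.194, -0.003, -0.0]
contact_force: [-0.6, -0.2, -2.0]
opening: 0.696
finger_force: 33.2
time: 8.03
eef_pos: [0.5462, 0.1628, 0.1743]
tcp_rot: [0.981, 0.194, 0.0, -0.0]
contact_force: [-0.3, 0.3, -1.4]
opening: 0.696
finger_force: 33.2
time: 8.37
eef_pos: [0.5461, 0.1628, 0.1712]
tcp_rot: [0.981, 0.194, -0.0, -0.0]
contact_force: [0.5, 0.3, -1.8]
opening: 0.694
finger_force: 33.3
```

```bash
python3 -m inch '[[1,0,0,0.0015,0],[1,0,0,0.003,0],[1,0,0,0.005,0],[1,0,0,0.005,0]]' | grep -E "eef|contact"
python3 -m inch '[[1,0,0,0.001,0],[1,0,0,0.002,0],[1,0,0,0.003,0],[1,0,0,0.003,0]]' | grep -E "eef|contact"
python3 -m inch '[[1,0,0,0.001,0],[1,0,0,0.001,0],[1,0,0,0.001,0],[1,0,0,0.001,0]]' | grep -E "eef|contact"
```

```text
eef_pos: [0.5459, 0.1628, 0.1657]
contact_force: [0.2, 0.1, -2.0]
eef_pos: [0.5461, 0.1628, 0.1631]
contact_force: [0.0, 0.7, -0.5]
eef_pos: [0.5462, 0.1628, 0.1623]
contact_force: [0.0, 0.4, -1.1]
```

```bash
python3 -m inch '[[1,0,0,0.0005,0],[1,0,0,0.001,0],[1,0,0,0.001,0],[1,0,0,0.001,0]]' | grep -E "eef|contact"
python3 -m inch '[[1,0,0,0.0005,0],[1,0,0,0.001,0],[1,0,0,0.001,0],[1,0,0,0.001,0]]' | grep -E "eef|contact"
```

```text
eef_pos: [0.5463, 0.1628, 0.1614]
contact_force: [0.9, -0.4, -2.5]
eef_pos: [0.5462, 0.1628, 0.1603]
contact_force: [1.6, 0.2, -1.3]
```

```bash
python3 -m inch '[[1,0,0,0.0005,0],[1,0,0,0.001,0],[1,0,0,0.001,0],[1,0,0,0.001,0]]' | grep -E "eef|contact"
python3 -m inch '[[1,0,0,0.0005,0],[1,0,0,0.001,0],[1,0,0,0.001,0],[1,0,0,0.001,0]]' | grep -E "eef|contact"
```

```text
eef_pos: [0.5463, 0.1628, 0.1594]
contact_force: [0.5, -1.0, -1.4]
eef_pos: [0.5463, 0.1628, 0.1584]
contact_force: [0.8, -0.5, -1.1]
```

```bash
python3 -m inch '[[1,0,0,0.0005,0],[1,0,0,0.001,0],[1,0,0,0.001,0]]' | grep -E "eef|contact"
python3 -c "
from plant import ctrl
print(ctrl.get_state()['contact_force'],ctrl.get_state()['time'])"
```

```text
eef_pos: [0.5462, 0.1628, 0.1573]
contact_force: [0.5, -0.2, 0.2]
[ 0.47356986 -0.16174317  0.18429457] 10.95
```

```bash
python3 -m inch '[[1,0,0,0.0003,0],[1,0,0,0.0005,0],[1,0,0,0.0005,0]]' | grep -E "eef|contact"; python3 -m inch '[[1,0,0,0,0]]' | grep -E "eef|contact"
```

```text
eef_pos: [0.5463, 0.1628, 0.1569]
contact_force: [1.0, -0.3, -0.5]
eef_pos: [0.5463, 0.1628, 0.1569]
contact_force: [1.0, -1.0, -1.0]
```

```bash
python3 -m inch '[[1,0,0,0.0003,0],[1,0,0,0.0005,0],[1,0,0,0.0005,0]]' | grep -E "eef|contact"; python3 -m inch '[[1,0,0,0,0]]' | grep -E "eef|contact"
```

```text
eef_pos: [0.5463, 0.1628, 0.1564]
contact_force: [-0.4, -1.9, 0.2]
eef_pos: [0.5463, 0.1628, 0.1564]
contact_force: [0.8, -1.0, -0.6]
```

```bash
python3 -m inch '[[1,0,0.0005,0,0],[1,0,0.001,0,0],[1,0,0.001,0,0]]' | grep -E "eef|contact"; python3 -m inch '[[1,0,0,0,0]]' | grep -E "eef|contact"; python3 -m inch '[[1,0,0,0.0003,0],[1,0,0,0.0005,0],[1,0,0,0.0005,0]]' | grep -E "eef|contact"; python3 -m inch '[[1,0,0,0,0]]' | grep -E "eef|contact"
```

```text
eef_pos: [0.5463, 0.1621, 0.156]
contact_force: [0.0, -0.7, -0.3]
eef_pos: [0.5463, 0.1621, 0.156]
contact_force: [0.6, 1.1, -1.0]
eef_pos: [0.5464, 0.162, 0.1556]
contact_force: [0.8, -0.2, -1.0]
eef_pos: [0.5464, 0.162, 0.1557]
contact_force: [0.7, 1.1, -1.7]
```

```bash
python3 -m inch '[[1,0,0,0.0005,0],[1,0,0,0.001,0],[1,0,0,0.001,0]]' | grep -E "eef|contact"; python3 -m inch '[[1,0,0,0,0]]' | grep -E "eef|contact"
```

```text
eef_pos: [0.5464, 0.1619, 0.1546]
contact_force: [0.6, -1.0, -1.2]
eef_pos: [0.5465, 0.1619, 0.1547]
contact_force: [-0.8, -0.6, -1.2]
```

Side contact has gone and the cup hangs free again. Continuing down.

```bash
python3 -m inch '[[1,0,0,0.0005,0],[1,0,0,0.001,0],[1,0,0,0.001,0]]' | grep -E "eef|contact"; python3 -m inch '[[1,0,0,0,0]]' | grep -E "eef|contact"
```

```text
eef_pos: [0.5465, 0.1619, 0.1537]
contact_force: [0.8, -0.3, -1.1]
eef_pos: [0.5466, 0.1619, 0.1538]
contact_force: [0.6, -0.6, -1.0]
```

```bash
python3 -m inch '[[1,0,0,0.0005,0],[1,0,0,0.001,0],[1,0,0,0.001,0]]' | grep -E "eef|contact"; python3 -m inch '[[1,0,0,0,0]]' | grep -E "eef|contact"
```

```text
eef_pos: [0.5466, 0.1619, 0.1527]
contact_force: [0.8, 0.6, -1.7]
eef_pos: [0.5466, 0.1619, 0.1528]
contact_force: [-0.0, -0.5, -1.5]
```

```bash
python3 -m inch '[[1,0,0,0.0003,0],[1,0,0,0.0005,0],[1,0,0,0.0005,0]]' | grep -E "eef|contact"; python3 -m inch '[[1,0,0,0,0]]' | grep -E "eef|contact"
```

```text
eef_pos: [0.5466, 0.1619, 0.1523]
contact_force: [0.9, -1.3, -1.7]
eef_pos: [0.5466, 0.1619, 0.1524]
contact_force: [-0.2, -0.0, -0.8]
```

```bash
python3 -m inch '[[1,0,0,0.0004,0],[1,0,0,0.0008,0],[1,0,0,0.0008,0]]' | grep -E "eef|contact"; python3 -m inch '[[1,0,0,0,0]]' | grep -E "contact";python3 -m inch '[[1,0,0,0.0004,0],[1,0,0,0.0008,0],[1,0,0,0.0008,0]]' | grep -E "eef|contact"; python3 -m inch '[[1,0,0,0,0]]' | grep -E "contact"
```

```text
eef_pos: [0.5466, 0.1619, 0.1515]
contact_force: [0.6, -0.9, -1.3]
contact_force: [-0.2, -0.5, -1.2]
eef_pos: [0.5467, 0.1619, 0.1508]
contact_force: [-0.2, -0.6, -1.7]
contact_force: [-0.1, -0.2, -0.4]
```

```bash
python3 -m inch '[[1,0,0,0.0004,0],[1,0,0,0.0008,0],[1,0,0,0.0008,0]]' | grep -E "eef|contact"; python3 -m inch '[[1,0,0,0,0]]' | grep -E "contact";python3 -m inch '[[1,0,0,0.0004,0],[1,0,0,0.0008,0],[1,0,0,0.0008,0]]' | grep -E "eef|contact"; python3 -m inch '[[1,0,0,0,0]]' | grep -E "contact"
```

```text
eef_pos: [0.5467, 0.1619, 0.1501]
contact_force: [0.1, -0.7, 0.3]
contact_force: [1.3, -1.4, 0.3]
eef_pos: [0.5467, 0.1619, 0.1494]
contact_force: [0.5, -0.9, 1.4]
contact_force: [0.8, -1.8, 1.2]
```

```bash
python3 -m inch '[[1,0,0.0004,0,0],[1,0,0.0007,0,0],[1,0,0.0007,0,0]]' | grep -E "eef|contact"; for i in 1 2 3; do python3 -m inch '[[1,0,0,0,0]]' | grep -E "contact"; done
```

```text
eef_pos: [0.5467, 0.1615, 0.1491]
contact_force: [-0.2, -0.6, 1.0]
contact_force: [-0.0, 0.5, 1.9]
contact_force: [0.3, 0.6, 0.8]
contact_force: [0.4, -0.0, 1.3]
```

```bash
python3 -m inch '[[1,0,0,0.0004,0],[1,0,0,0.0004,0],[1,0,0,0.0004,0]]' | grep -E "eef|contact"; for i in 1 2; do python3 -m inch '[[1,0,0,0,0]]' | grep -E "contact"; done
```

```text
eef_pos: [0.5468, 0.1614, 0.1488]
contact_force: [-0.7, 1.1, 1.3]
contact_force: [0.6, 0.6, 1.2]
contact_force: [0.3, 0.7, 1.5]
```

```bash
python3 -m inch '[[1,0,0,0.0004,0],[1,0,0,0.0004,0],[1,0,0,0.0004,0]]' | grep -E "eef|contact"; for i in 1 2; do python3 -m inch '[[1,0,0,0,0]]' | grep -E "contact"; done
```

```text
eef_pos: [0.5468, 0.1613, 0.1484]
contact_force: [-0.5, 0.5, 0.7]
contact_force: [-0.4, 1.1, 2.3]
contact_force: [-0.8, 0.3, 0.9]
```

```bash
python3 -m inch '[[1,0,-0.0003,0.0005,0],[1,0,-0.0003,0.0005,0],[1,0,-0.0003,0.0005,0]]' | grep -E "eef|contact"; for i in 1 2 3; do python3 -m inch '[[1,0,0,0,0]]' | grep -E "contact"; done
```

```text
eef_pos: [0.5469, 0.1615, 0.148]
contact_force: [0.6, 0.5, 3.0]
contact_force: [-0.9, 0.6, 3.1]
contact_force: [0.5, 0.6, 2.4]
contact_force: [0.1, 1.0, 3.2]
```

The contact force is up about 4.4 N and rises at roughly the ring's 4 N/mm, so the cup is seated. Easing the pressure and releasing.

```bash
python3 -m inch '[[1,0,0,-0.0004,0],[1,0,0,-0.0006,0],[1,0,0,-0.0006,0],[1,0,0,-0.0006,0]]' 20 | grep -E "eef|contact|finger"; python3 -m inch '[[0.25,0,0,0,0],[0.2,0,0,0,0],[0.1,0,0,0,0],[0,0,0,0,0],[0,0,0,0,0]]'; python3 -m inch '[[0,0,0,0,0],[0,0,0,0,0],[0,0,0,0,0]]'
python3 - <<'E'
from h import *
s,p,W=wcloud(); im=p["pixels"][...,::-1]; e=s["eef_pos"]
Q=W[(np.hypot(W[...,0]-.546,W[...,1]-.162)<.05)&(W[...,2]>.17)]; print(len(Q),np.percentile(Q[:,2],[5,50,95]),(Q.min(0)+Q.max(0))/2)
p=ctrl.read_camera("scene"); a=p["pixels"][160:340,160:340,::-1]
cv2.imwrite("pics/w5.png",np.hstack([cv2.resize(im[100:480,130:510],(400,400)),cv2.resize(a,(400,400))]))
E
```

```text
eef_pos: [0.5467, 0.1614, 0.1483]
contact_force: [0.1, 0.3, 1.8]
finger_force: 32.9
time: 17.53
eef_pos: [0.5465, 0.1615, 0.1481]
tcp_rot: [0.981, 0.194, -0.0, -0.0]
contact_force: [1.1, 0.1, -0.7]
opening: 1.001
finger_force: 0.0
time: 17.78
eef_pos: [0.5467, 0.1615, 0.1484]
tcp_rot: [0.981, 0.194, -0.0, 0.0]
contact_force: [1.0, -0.1, 0.1]
opening: 0.999
finger_force: 0.0
50607 [0.17934359 0.20450404 0.24746554] [0.54758675 0.16251721 0.21128154]
```

View pics/w5.png

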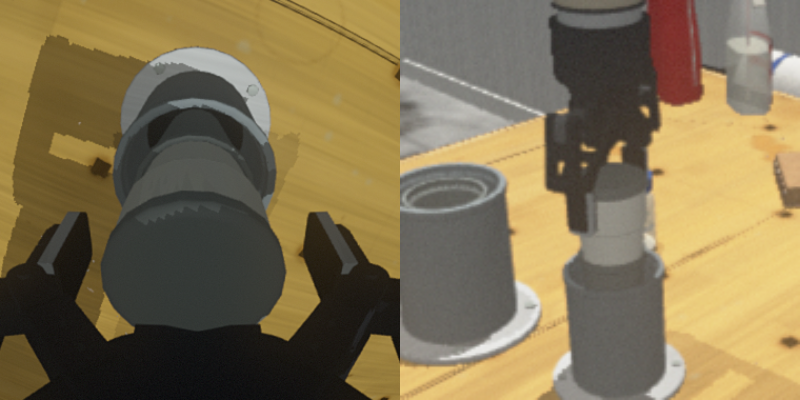

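The fingers are clear on both sides of the lid, left (65,245) and right (330,245). The cup stands upright in the sleeve, with its lid at (620,180) in the scene view. Withdrawing straight up and checking.

```bash
python3 -m inch '[[0,0,0,-0.01,0],[0,0,0,-0.03,0],[0,0,0,-0.06,0],[0,0,0,-0.09,0],[0,0,0,-0.12,0]]' | grep -E "eef|contact"; python3 -m inch '[[0,0,0,-0.02,0],[0,0,0,-0.02,0],[0,0,0,-0.02,0],[0,0,0,-0.02,0]]' | grep -E "eef|contact"
python3 - <<'E'
from h import *
from scipy.optimize import least_squares
p=ctrl.read_camera("scene"); W=cloud(p); D=np.hypot(W[...,0]-.546,W[...,1]-.162)
Q=W[(D<.05)&(W[...,2]>.15)&(W[...,2]<.21)]; t=Q[Q[:,2]>Q[:,2].max()-.004]; print("lid z",np.median(t[:,2]))
for a,b in((.15,.16),(.16,.17),(.17,.18)):
    P=Q[(Q[:,2]>a)&(Q[:,2]<b)]; f=least_squares(lambda x:np.hypot(P[:,0]-x[0],P[:,1]-x[1])-.0295,[.546,.162]); print(a,f.x.round(4))
cv2.imwrite("pics/f.png",cv2.resize(p["pixels"][140:380,120:520,::-1],(800,480)))
E
```

```text
eef_pos: [0.5465, 0.1616, 0.2704]
contact_force: [0.2, 0.5, 0.7]
eef_pos: [0.5461, 0.1615, 0.2875]
contact_force: [-0.9, 0.4, -0.6]
lid z 0.19500557618333697
0.15 [0.5465 0.1619]
0.16 [0.5457 0.1625]
0.17 [0.5458 0.1623]
```

View pics/f.png

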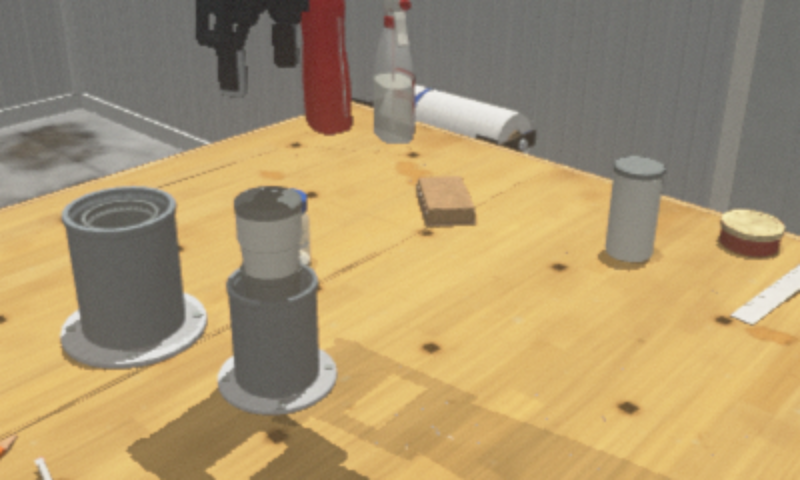

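The cup sits upright in the small holder at (270,230), and the bystanders have not moved. The lid height puts the cup's origin at about 60 mm, as the sleeve mouth predicts.

```bash
python3 -c "
from plant import ctrl
print(ctrl.sign_off())"
```

```text
the job is handed in; nothing more can be done
None
```

The cup stands upright in the sleeve of the 82 mm holder, seated with about 4.4 N and released at about 18 s; the can, jar and sanding block were left where they were, and the job is handed in.

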